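# Seat the keyed weighing pan and slide the parcel on

## Task

The parcel scale's weighing pan has been put back crooked and rides up on its key: turn it on the scale, without lifting it off, until the key drops into the groove and the pan sits fully home. Then slide the parcel off the feed shelf, without lifting it, onto the middle of the pan, so that it lies flat there, clear of the shelf. Leave the other loose things on the table where they are.

Things in the scene. Friction and masses are not known exactly. Their poses are not given: they have to be found in the camera images.
- scale: Fixed grey bench scale. Origin: on the table under the centre of its square body (150 x 150 mm, flat top 70 mm above the table). A groove 46 mm wide, 12 mm deep runs along its y axis right across the top; a round hole in the middle holds the pan's spigot. A low display box (47 mm high) stands on the -x side, out to x = -125 mm. The feed shelf is on the +y side.
- shelf_edge (a point): Middle of the feed shelf's edge next to the scale, at the shelf's top; axes as the scale's. It lies 120 mm along +y from the scale's centre, 86 mm above the table (2 mm above the top of the seated pan). The shelf is a flat steel plate, fixed to the scale, 150 mm wide (along x), 240 mm long (along +y from here). The gap to the seated pan is 30 mm.
- pan: Loose aluminium weighing pan, 0.55 to 0.95 kg: plate 180 (its x) x 150 (its y) x 14 mm; origin: centre of the plate's underside. Its spigot, in the scale's hole, keeps it centred, so it turns in place when an edge is pushed. At the start its underside is 81 mm above the table and its x axis 0.6 to 1.57 rad off the groove. Corners swing 117 mm from the centre, clear of the shelf.
- pan_key (a point): Middle of the underside of the pan's key, 11 mm below the plate; axes as the pan's. The key is a bar 150 mm long (pan x), 42 mm wide, 11 mm high. When it is parallel to the groove (scale y), either way round, within about 1.5 degrees, it drops in by its own weight or a light press, and the plate's underside comes down to 70 mm, flush on the scale's body.
- parcel_center (a point): Closed cardboard parcel, 0.35 to 0.7 kg, 110 mm (its x) x 140 mm (its y) x 50 mm high, lying on the feed shelf with its y axis roughly along the scale's y axis. This point is its centre, 25 mm above its underside. It is too wide to grasp across; push it on its end face that looks away from the scale.
- stamp: wooden hand stamp, standing, 42 mm across, 76 mm high, beside the feed shelf on the robot's side; origin at the centre of its underside
- ink_tin: flat dark tin 70 x 110 x 18 mm on the table beside the feed shelf on the robot's side; origin at the centre of its underside
- caster_wheel: black rubber wheel lying flat, 76 mm across, 33 mm high, behind the scale; origin at the centre of its underside
- envelope_stack: pile of envelopes 115 x 220 x 38 mm, to the right; origin at the centre of its underside
- mug: white mug 80 mm across, 95 mm high, to the right; origin at the centre of its underside
Mind the look-alikes: they are no part of the job. What is shaped like the part that bears parcel_center but black or green is not meant.

How it is judged:
By the outcome, as a careful person would: the job done as asked, in the order asked, and still so for the second after the job is handed in, with the robot touching nothing.
It also fails if it takes over 64 s, if anything falls off the work surface, if the arm or the gripper's body presses on something with over 40 N, if the wrist force passes 120 N, or if a joint passes its speed limit or range.

## Robot

A 6-joint arm with a two-finger parallel gripper is mounted at the origin on the work surface. World frame = base frame: x ahead of the robot, y to its left, z up, the work surface at z = 0. Lengths are in m, angles in rad, forces in N, time in s.
With the tool pointing down it reaches from about 0.35 to 0.975 m from the base axis. Payload 4.9 kg.
Tool frame: the origin (TCP) lies midway between the tips of the shut fingers; the grasp point (between the pads) lies 19 mm behind it; z points along the fingers, y is the direction in which the jaws open and shut (so a half turn about z gives the same grasp; the last joint's range is limited). The gripper opens to 85 mm and grips with 20 to 120 N. Pads are 22 mm wide; open, the fingers measure 114 mm over their backs; the gripper's body (76 mm by 85 mm) begins 54 mm behind the grasp point. The pads swing forward as they close: fully open they stand 13 mm farther back than shut.
Start: joints at [-1.238, 0.053, 1.613, -0, 1.476, -0.119], TCP at [0.273, -0.562, 0.231] pointing down, gripper open.
Joint ranges: [-3.01, 3.01], [-1.01, 2.22], [0.06, 2.58], [-1.02, 4.17], [0.09, 2.62], [-3.14, 3.14]. Speed limits (rad/s): [2.57, 2.57, 3.14, 3.14, 3.14, 3.14].

## Interface

Orientations are given as a rotation vector (axis times angle).
In Python, from station import ctrl gives the robot as it stands.
- The arm moves only by the tool play_rows, never from a script. Its argument "motion" is a list that holds one entry, the list of rows, each a list of 7 numbers: the closure, from -1 (fully open) to 1 (shut), then the shift along the tool's x, y, z in cm, then the turn, a rotation vector about the tool's x, y, z in degrees. A call has 1 to 20 rows; each row is the pose to reach, as a shift and turn from the pose measured when the call began, along the tool's axes at that moment; what a row does not reach only later rows make up. A row lasts 1/8 s, in which the tool goes at most 62.5 mm and 10.7 degrees, less where a joint would pass 70% of its speed; a pose out of reach is approached as far as the arm can. A call with a gripper value outside its range is refused whole. The fingers move at their own pace and stop on an object; "newtons" is the grip in N (left out, the last holds). Time passes only in rows, so rows that repeat a pose let the fingers close. It gives the time, the measured TCP pose, the force and the opening at its end, in the units of the state.
- ctrl.get_obs(): the state, without advancing time (a new reading comes with each control period).
- ctrl.get_image(name): name is "scene" or "top" or "wrist"; returns a dict with "color" (420x560x3 uint8, red, green, blue), "mtx" (3x3 intrinsics, pixels), "T" (4x4, takes a point from camera to world coordinates). Camera axes: x right, y up, looking along -z (the intrinsics and any distortion apply to the point x, -y, -z); pixel columns grow to the right and rows downward; lengths in m; the calibration is good to about 2 mm. A picture is of the moment at which its call begins. There is no depth.
- ctrl.finish_job(): hands the job in, once; it reports no verdict.
The state is a dict: "t": time; "q": joint angles; "dq": joint speeds; "effort": joint torques, N m; "tool_pos": TCP position; "tool_rot": TCP orientation; "contact_force": force on the tool from outside, world axes, zero at the start; "wrist_torque": the same for the moment, N m; "opening": finger opening in m.
Only numpy, scipy, OpenCV 4.12 (cv2) and the standard library are available. Lean on these libraries where they do the work, as an engineer would, in place of code of your own. Each camera call takes 0.05 s, during which the arm holds its last target.

## Working session

There is one attempt and no reset: what is moved stays moved. The work goes in short steps, Python scripts to look and compute and a tool call to move; the robot and the scene stay as the last step left them, time stands still between calls to the robot, and variables do not carry over. Pictures are saved under pics/ and viewed, and the job is handed in when it is done.

Besides the shell and the picture viewer there is one more tool, called after ">>>" as name(argument=value, ...) on one line, values as JSON. play_rows: Moves the arm, as the interface text tells. Its arguments: {"type":"object","properties":{"motion":{"type":"array"},"newtons":{"type":"number"}},"required":["motion"]}

```bash
mkdir -p pics; ls
cat > h.py <<'E'
import numpy as np, cv2
from station import ctrl
def save(name,img): cv2.imwrite('pics/'+name,cv2.cvtColor(img,cv2.COLOR_RGB2BGR))
def ray(im,u,v):
    K=im['mtx'];T=np.array(im['T']);d=np.array([(u-K[0][2])/K[0][0],-(v-K[1][2])/K[1][1],-1.0])
    return T[:3,3],T[:3,:3]@d
def onz(im,u,v,z):
    o,d=ray(im,u,v);return o+d*(z-o[2])/d[2]
def proj(im,p):
    T=np.array(im['T']);K=im['mtx'];c=T[:3,:3].T@(np.array(p)-T[:3,3]);return np.array([K[0][0]*c[0]/-c[2]+K[0][2],K[1][1]*-c[1]/-c[2]+K[1][2]])
E
python3 - <<'E'
from h import *
for n in ("scene","top","wrist"):
    im=ctrl.get_image(n);save(n+'0.png',im['color']);print(n,np.round(im['T'],3).tolist(),np.round(im['mtx'],1).tolist(),[k for k in im])
o=ctrl.get_obs();print(o)
E
```

```text
pics
scene [[-0.153, -0.766, 0.624, 1.463], [0.988, -0.122, 0.093, 0.118], [0.005, 0.631, 0.776, 1.252], [0.0, 0.0, 0.0, 1.0]] [[518.1, 0.0, 275.9], [0.0, 518.1, 207.5], [0.0, 0.0, 1.0]] ['color', 'mtx', 'T']
top [[0.006, 0.996, -0.085, 0.377], [-1.0, 0.007, 0.01, -0.039], [0.011, 0.085, 0.996, 1.645], [0.0, 0.0, 0.0, 1.0]] [[530.9, 0.0, 287.1], [0.0, 530.9, 213.7], [0.0, 0.0, 1.0]] ['color', 'mtx', 'T']
wrist [[0.437, 0.857, 0.272, 0.342], [-0.9, 0.417, 0.129, -0.527], [-0.003, -0.302, 0.953, 0.372], [0.0, 0.0, 0.0, 1.0]] [[369.6, 0.0, 284.2], [0.0, 369.6, 204.1], [0.0, 0.0, 1.0]] ['color', 'mtx', 'T']
{'t': 0.15, 'q': array([-1.23802706e+00,  5.32343160e-02,  1.61401189e+00, -8.55373899e-06,
        1.47598998e+00, -1.18996433e-01]), 'dq': array([-1.74968263e-03, -1.24364126e-03, -4.13905615e-03,  2.15022098e-03,
        2.79267065e-05, -1.30352101e-03]), 'effort': array([ 2.83574542e-05, -3.94241560e+01, -3.70722234e+01, -8.17152750e-05,
        4.66761252e-03, -2.48862136e-05]), 'tool_pos': array([ 0.27268307, -0.56182427,  0.2303075 ]), 'tool_rot': array([-3.06019395e+00, -7.03248132e-01,  2.88568174e-04]), 'contact_force': array([ 0.27676323, -0.08363303,  0.34249319]), 'wrist_torque': array([ 0.03686289, -0.02837598,  0.04443435]), 'opening': 0.08562133640092805}
```

View pics/scene0.png

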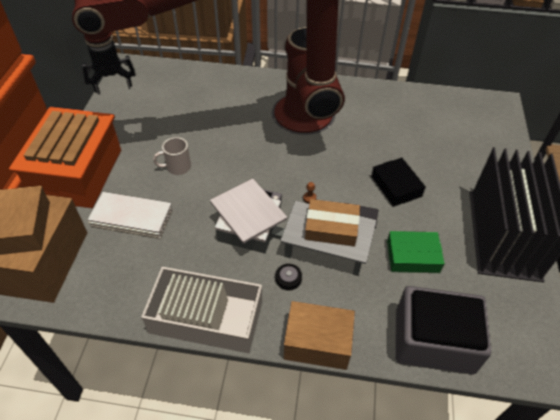

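View pics/top0.png

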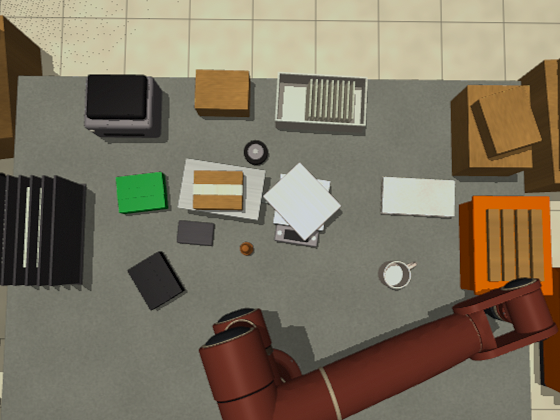

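Run:
```python
from h import *
a=cv2.imread('pics/top0.png')[140:265,150:360];cv2.imwrite('pics/c1.png',cv2.resize(a,None,fx=3.8,fy=3.8,interpolation=cv2.INTER_CUBIC))
a=cv2.imread('pics/scene0.png')[160:290,190:400];cv2.imwrite('pics/c2.png',cv2.resize(a,None,fx=3.8,fy=3.8,interpolation=cv2.INTER_CUBIC))
```

```text
(no output)
```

View pics/c1.png

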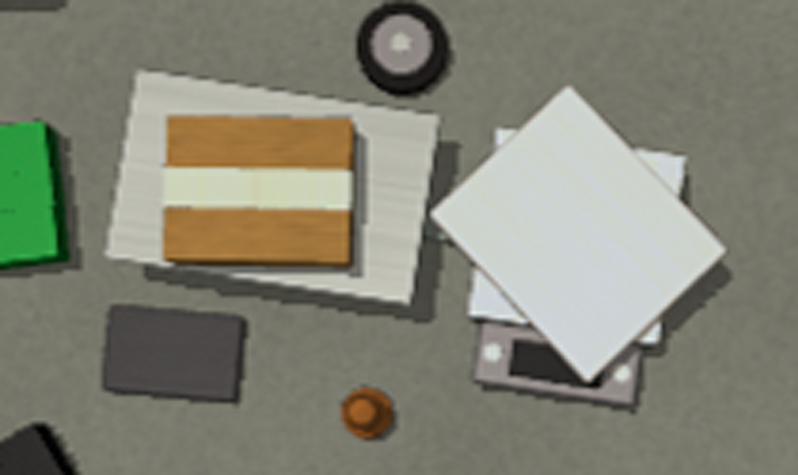

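View pics/c2.png

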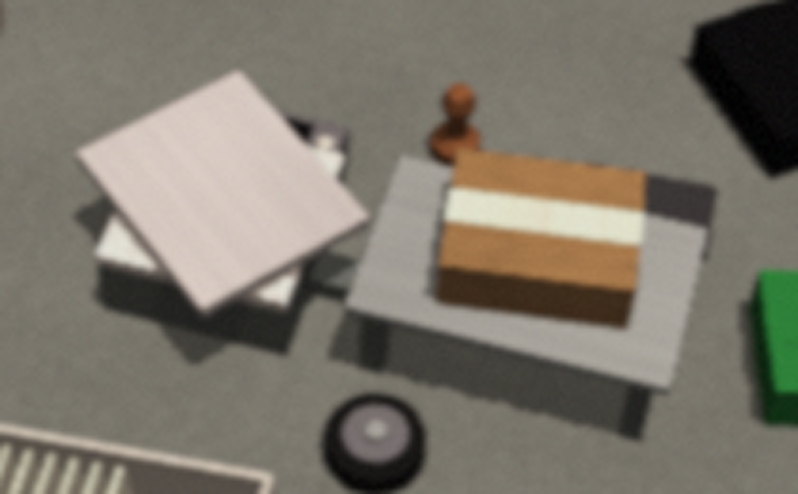

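Run:
```python
from h import *
im=ctrl.get_image('top');sc=ctrl.get_image('scene')
def top(l,z): return np.array([onz(im,150+u/3.8-.4,140+v/3.8-.4,z) for u,v in l])
def scn(l,z): return np.array([onz(sc,190+u/3.8-.4,160+v/3.8-.4,z) for u,v in l])
def show(n,P):
    c=P.mean(0);e=np.roll(P,-1,0)-P
    print(n,np.round(c,4),'len',np.round(np.linalg.norm(e,axis=1),4),'ang',np.round(np.degrees(np.arctan2(e[:,1],e[:,0])),1))
show('pan t',top([(568,86),(725,250),(590,381),(431,214)],.095))
show('pan s',scn([(240,70),(369,214),(205,310),(77,152)],.095))
show('shelf t',top([(137,71),(438,114),(410,303),(107,256)],.086))
show('shelf s',scn([(403,155),(717,188) ,(668,387),(346,308)],.086))
show('par t',top([(167,116),(352,118),(350,263),(164,262)],.136))
show('par s',scn([(457,150),(647,172),(637,277),(440,262)],.136))
show('tin',top([(110,306),(244,317),(237,401),(103,388)],.018))
print('stamp',top([(365,412)],.05)); print('wheel',top([(402,45)],.033))
# scale visible corners at z .07
print('scale c',top([(497,128),(687,155),(470,316),(659,342)],.07))
S=top([(438,114),(410,303)],.086);print(S)
```

```text
pan t [ 0.5475 -0.098   0.095 ] len [0.1762 0.1456 0.1779 0.146 ] ang [-136.2  134.4   43.9  -46.2]
pan s [ 0.5469 -0.0987  0.095 ] len [0.1764 0.1483 0.1807 0.1493] ang [  43.6  -44.6 -136.1  133.7]
shelf t [0.5832 0.1394 0.086 ] len [0.2374 0.1494 0.2375 0.1466] ang [-97.7 172.2  81.6  -7.8]
shelf s [0.5717 0.1397 0.086 ] len [0.2408 0.1892 0.2363 0.1516] ang [ 91.2  -8.7 -97.7 171.6]
par t [0.5735 0.1447 0.136 ] len [0.1394 0.11   0.1393 0.1106] ang [-9.02e+01  1.80e+02  9.01e+01  1.00e-01]
par s [0.5706 0.1442 0.136 ] len [0.1402 0.0971 0.1388 0.1048] ang [ 90.4  -1.1 -86.4 179.9]
tin [0.4558 0.2249 0.018 ] len [0.1084 0.0678 0.1082 0.0662] ang [-94.3 176.3  84.8  -3.5]
stamp [[0.40870327 0.06808039 0.05      ]]
wheel [[0.70568491 0.04313346 0.033     ]]
scale c [[ 0.63244138 -0.03434713  0.07      ]
 [ 0.61215423 -0.18426127  0.07      ]
 [ 0.48376336 -0.01433224  0.07      ]
 [ 0.46443249 -0.1622551   0.07      ]]
[[0.64050807 0.01173727 0.086     ]
 [0.49243324 0.03194677 0.086     ]]
```

```bash
cat >> h.py <<'E'
from scipy.spatial.transform import Rotation as Rn
C=np.array([0.5472,-0.0984]); SY=-7.9
def go(*targets):
    o=ctrl.get_obs();R=Rn.from_rotvec(o['tool_rot']);p=o['tool_pos']
    x=R.as_matrix()[:,0]
    print('t',round(o['t'],2),'tcp',np.round(p,4),'yaw',round(np.degrees(np.arctan2(x[1],x[0])),2),'tilt',np.round(np.degrees(np.arccos(-R.as_matrix()[2,2])),2),'F',np.round(o['contact_force'],1),'open',round(o['opening'],4),'q',np.round(o['q'],2))
    for t in targets:
        T=Rn.from_matrix(np.array([[np.cos(a:=np.radians(t[3])),np.sin(a),0],[np.sin(a),-np.cos(a),0],[0,0,-1]]))
        print(np.round(t,4),'->',np.round(R.inv().apply(np.array(t[:3])-p)*100,2),np.round(np.degrees((R.inv()*T).as_rotvec()),2))
def panpt(a,b,ang):
    e=np.array([np.cos(np.radians(ang)),np.sin(np.radians(ang))]);return C+a*e+b*np.array([-e[1],e[0]])
E
python3 - <<'E'
from h import *
P=panpt(-.072,.125,43.8)
go((*P,.23,43.8),(*P,.076,43.8))
E
```

```text
t 0.25 tcp [ 0.2728 -0.562   0.2307] yaw 25.89 tilt 0.06 F [-0.2 -0.2  0.3] open 0.0853 q [-1.24  0.05  1.61  0.    1.48 -0.12]
[ 0.4087 -0.058   0.23   43.8   ] -> [ 34.23 -39.41   0.11] [ -0.06  -0.02 -17.91]
[ 0.4087 -0.058   0.076  43.8   ] -> [ 34.23 -39.39  15.51] [ -0.06  -0.02 -17.91]
```

>>> play_rows(motion=[[[1,5.7,-6.6,0,0,0,-3],[1,11.4,-13.1,0,0,0,-6],[1,17.1,-19.7,0,0,0,-9],[1,22.8,-26.3,0,0,0,-12],[1,28.5,-32.8,0,0,0,-15],[1,34.2,-39.4,0,0,0,-17.9],[1,34.2,-39.4,0,0,0,-17.9],[1,34.2,-39.4,0,0,0,-17.9],[1,34.2,-39.4,0,0,0,-17.9],[1,34.2,-39.4,0,0,0,-17.9],[1,34.2,-39.4,5,0,0,-17.9],[1,34.2,-39.4,10,0,0,-17.9],[1,34.2,-39.4,15.4,0,0,-17.9],[1,34.2,-39.4,15.4,0,0,-17.9],[1,34.2,-39.4,15.4,0,0,-17.9]]], newtons=60)

```text
t: 2.12
tool_pos: [0.4095, -0.0592, 0.0791]
tool_rot: [2.915, 1.169, 0.003]
contact_force: [-0.3, -0.1, 0.2]
opening: -0.0001
```

Run:
```python
from h import *
im=ctrl.get_image('top');save('t1.png',cv2.resize(im['color'][120:280,140:370],None,fx=3.4,fy=3.4,interpolation=cv2.INTER_CUBIC))
im=ctrl.get_image('wrist');save('w1.png',im['color'])
go(*[(*panpt(-.075,.075+.0145,43.8+d),.076,43.8+d) for d in (0,5,10,15,20,25,30,34,36,38,39,40)])
```

```text
t 2.23 tcp [ 0.4105 -0.0592  0.0802] yaw 43.75 tilt 0.28 F [0.5 0.1 0.9] open 0.0001 q [-0.32 -0.34  2.23  0.    1.25  0.48]
[ 0.4311 -0.0857  0.076  43.8   ] -> [-0.35  3.34  0.44] [ 0.22 -0.16 -0.05]
[ 0.4305 -0.0959  0.076  48.8   ] -> [-1.1   4.03  0.44] [ 0.23 -0.15 -5.05]
[ 0.4307 -0.1061  0.076  53.8   ] -> [-1.79  4.78  0.44] [  0.24  -0.14 -10.05]
[ 0.4318 -0.1162  0.076  58.8   ] -> [-2.41  5.59  0.44] [  0.24  -0.13 -15.05]
[ 0.4338 -0.1262  0.076  63.8   ] -> [-2.95  6.45  0.44] [  0.25  -0.12 -20.05]
[ 0.4366 -0.136   0.076  68.8   ] -> [-3.42  7.35  0.44] [  0.25  -0.11 -25.05]
[ 0.4403 -0.1455  0.076  73.8   ] -> [-3.81  8.29  0.44] [  0.26  -0.1  -30.05]
[ 4.439e-01 -1.528e-01  7.600e-02  7.780e+01] -> [-4.07  9.07  0.45] [  0.26  -0.09 -34.05]
[ 4.458e-01 -1.564e-01  7.600e-02  7.980e+01] -> [-4.17  9.46  0.45] [  0.27  -0.09 -36.05]
[ 4.479e-01 -1.599e-01  7.600e-02  8.180e+01] -> [-4.26  9.86  0.45] [  0.27  -0.08 -38.05]
[ 4.490e-01 -1.616e-01  7.600e-02  8.280e+01] -> [-4.3  10.06  0.45] [  0.27  -0.08 -39.05]
[ 4.501e-01 -1.633e-01  7.600e-02  8.380e+01] -> [-4.34 10.26  0.45] [  0.27  -0.08 -40.05]
```

View pics/t1.png

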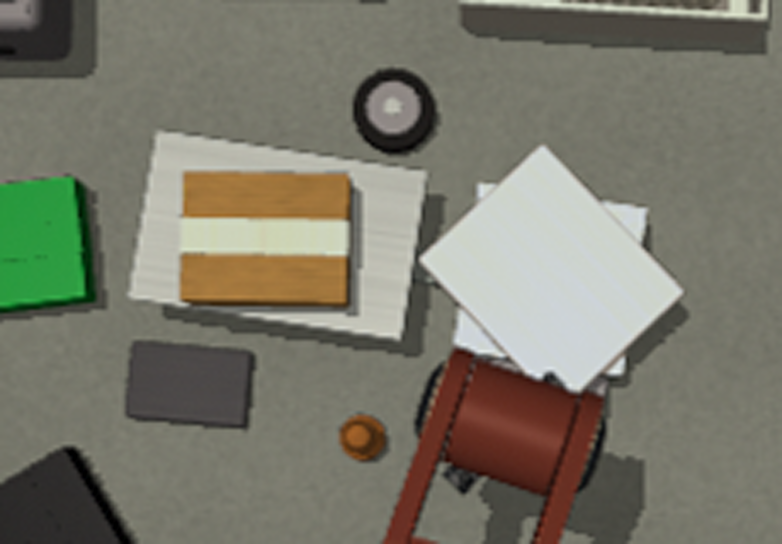

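View pics/w1.png

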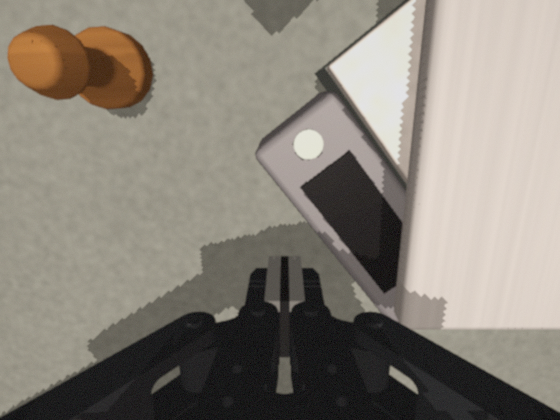

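>>> play_rows(motion=[[[1,-0.3,1.7,0.3,0,0,0],[1,-0.35,3.3,0.4,0,0,0],[1,-0.7,3.7,0.4,0,0,-2.5],[1,-1.1,4.0,0.4,0,0,-5],[1,-1.45,4.4,0.4,0,0,-7.5],[1,-1.8,4.8,0.4,0,0,-10],[1,-2.1,5.2,0.4,0,0,-12.5],[1,-2.4,5.6,0.4,0,0,-15],[1,-2.7,6.0,0.4,0,0,-17.5],[1,-2.95,6.45,0.4,0,0,-20],[1,-3.2,6.9,0.4,0,0,-22.5],[1,-3.4,7.35,0.4,0,0,-25],[1,-3.6,7.8,0.4,0,0,-27.5],[1,-3.8,8.3,0.4,0,0,-30],[1,-3.8,8.3,0.4,0,0,-30],[1,-3.8,8.3,0.4,0,0,-30]]])

```text
t: 4.22
tool_pos: [0.4415, -0.1459, 0.0779]
tool_rot: [2.509, 1.881, 0.007]
contact_force: [-0.6, -0.2, 0.8]
opening: 0.0002
```

Run:
```python
from h import *
im=ctrl.get_image('top');save('t2.png',cv2.resize(im['color'][120:280,140:370],None,fx=3.4,fy=3.4,interpolation=cv2.INTER_CUBIC))
im=ctrl.get_image('wrist');save('w2.png',im['color'])
go(*[(*panpt(-.075,.075+.0145,43.8+d),.076,43.8+d) for d in (30,32,34,36,38,39,40,41,42,43)])
```

```text
t 4.33 tcp [ 0.441  -0.1456  0.0772] yaw 73.74 tilt 0.37 F [ 1.  -0.7 -0. ] open -0.0002 q [-0.48 -0.2   2.12  0.    1.21 -0.2 ]
[ 0.4403 -0.1455  0.076  73.8   ] -> [-0.   -0.07  0.12] [ 0.37 -0.01 -0.06]
[ 0.442  -0.1492  0.076  75.8   ] -> [-0.31  0.19  0.12] [ 0.37 -0.   -2.06]
[ 4.439e-01 -1.528e-01  7.600e-02  7.780e+01] -> [-0.61  0.47  0.13] [ 0.37  0.   -4.06]
[ 4.458e-01 -1.564e-01  7.600e-02  7.980e+01] -> [-0.9   0.76  0.13] [ 0.37  0.01 -6.06]
[ 4.479e-01 -1.599e-01  7.600e-02  8.180e+01] -> [-1.17  1.06  0.13] [ 0.37  0.01 -8.06]
[ 4.490e-01 -1.616e-01  7.600e-02  8.280e+01] -> [-1.31  1.21  0.13] [ 0.37  0.02 -9.06]
[ 4.501e-01 -1.633e-01  7.600e-02  8.380e+01] -> [-1.44  1.37  0.13] [  0.37   0.02 -10.06]
[ 4.513e-01 -1.650e-01  7.600e-02  8.480e+01] -> [-1.57  1.52  0.13] [  0.37   0.02 -11.06]
[ 4.524e-01 -1.666e-01  7.600e-02  8.580e+01] -> [-1.7   1.68  0.13] [  0.37   0.03 -12.06]
[ 4.537e-01 -1.683e-01  7.600e-02  8.680e+01] -> [-1.82  1.84  0.14] [  0.37   0.03 -13.06]
```

View pics/t2.png

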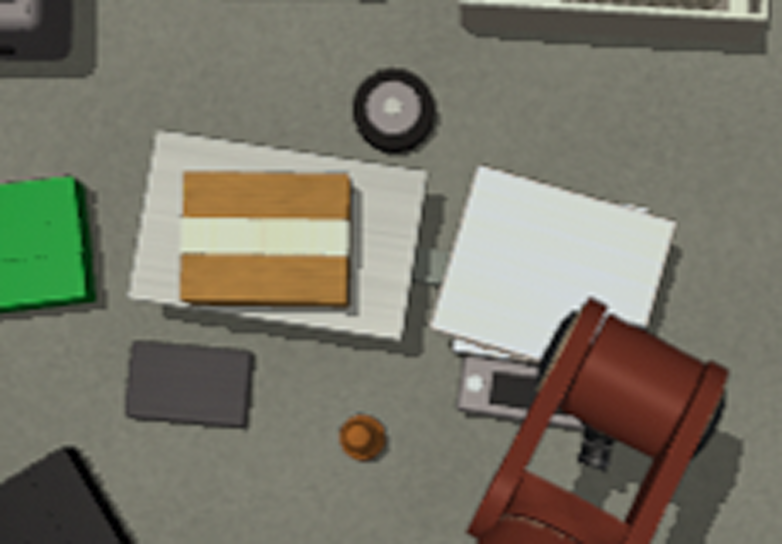

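View pics/w2.png

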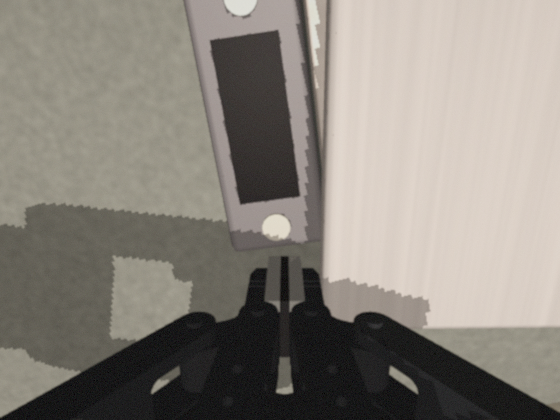

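>>> play_rows(motion=[[[1,-0.15,0.1,0.1,0,0,-1],[1,-0.3,0.2,0.1,0,0,-2],[1,-0.45,0.35,0.1,0,0,-3],[1,-0.6,0.5,0.1,0,0,-4],[1,-0.75,0.6,0.1,0,0,-5],[1,-0.9,0.75,0.1,0,0,-6],[1,-1.0,0.85,0.1,0,0,-6.5],[1,-1.05,0.9,0.1,0,0,-7],[1,-1.1,1.0,0.1,0,0,-7.5],[1,-1.15,1.05,0.1,0,0,-8],[1,-1.15,1.05,0.1,0,0,-8],[1,-1.15,1.05,0.1,0,0,-8]]])

```text
t: 5.82
tool_pos: [0.4479, -0.1596, 0.0763]
tool_rot: [2.372, 2.052, 0.006]
contact_force: [-0.3, 0.8, -0.2]
opening: 0.0001
```

Run:
```python
from h import *
im=ctrl.get_image('top');save('t3.png',cv2.resize(im['color'][120:280,140:370],None,fx=3.4,fy=3.4,interpolation=cv2.INTER_CUBIC))
im=ctrl.get_image('scene');save('s3.png',cv2.resize(im['color'][160:290,190:400],None,fx=3.8,fy=3.8,interpolation=cv2.INTER_CUBIC))
go(*[(*panpt(-.075,.075+.0145,43.8+d),.076,43.8+d) for d in (38,39,40,41,42,43)])
```

```text
t 5.92 tcp [ 0.4479 -0.1596  0.0763] yaw 81.74 tilt 0.37 F [ 0.2 -0.  -0.5] open -0.0001 q [-0.5  -0.17  2.09  0.    1.21 -0.36]
[ 4.479e-01 -1.599e-01  7.600e-02  8.180e+01] -> [-0.03  0.01  0.03] [ 0.37  0.04 -0.06]
[ 4.490e-01 -1.616e-01  7.600e-02  8.280e+01] -> [-0.18  0.14  0.03] [ 0.37  0.05 -1.06]
[ 4.501e-01 -1.633e-01  7.600e-02  8.380e+01] -> [-0.34  0.28  0.03] [ 0.37  0.05 -2.06]
[ 4.513e-01 -1.650e-01  7.600e-02  8.480e+01] -> [-0.49  0.41  0.03] [ 0.37  0.05 -3.06]
[ 4.524e-01 -1.666e-01  7.600e-02  8.580e+01] -> [-0.63  0.55  0.03] [ 0.37  0.06 -4.06]
[ 4.537e-01 -1.683e-01  7.600e-02  8.680e+01] -> [-0.78  0.7   0.03] [ 0.37  0.06 -5.06]
```

View pics/t3.png

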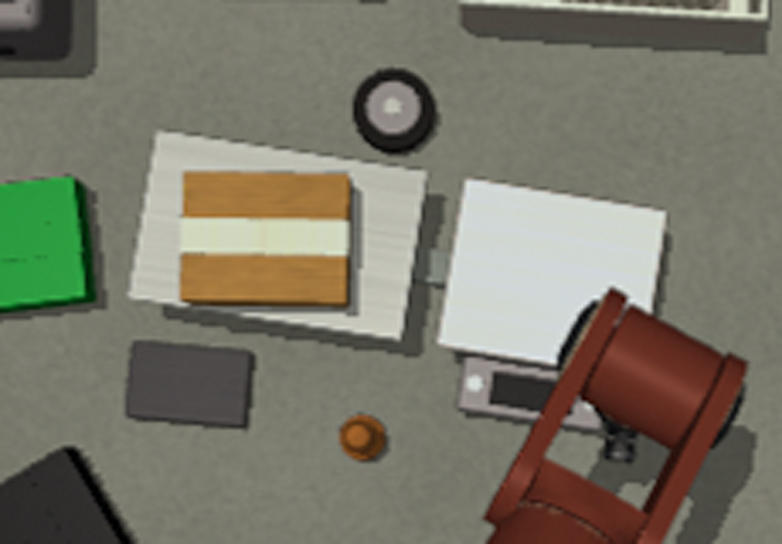

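View pics/s3.png

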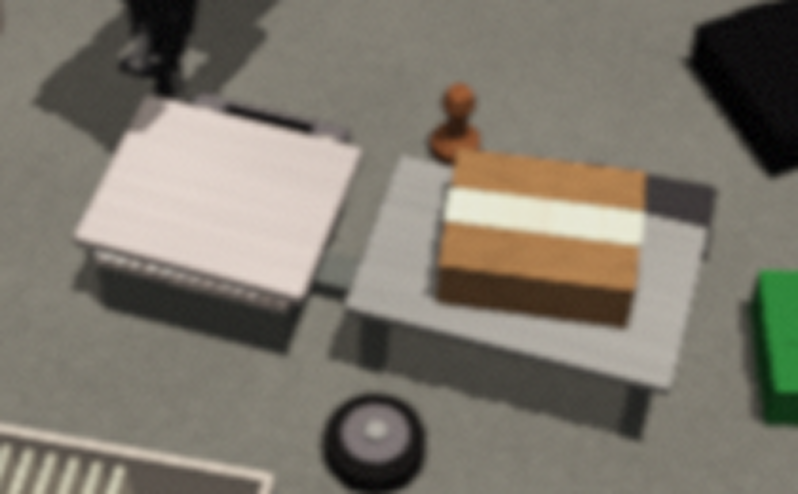

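>>> play_rows(motion=[[[1,-0.05,0.03,0,0,0,-0.3],[1,-0.08,0.06,0,0,0,-0.5],[1,-0.1,0.1,0,0,0,-0.7],[1,-0.13,0.13,0,0,0,-0.9],[1,-0.16,0.16,0,0,0,-1.1],[1,-0.16,0.16,0,0,0,-1.1],[1,-0.16,0.16,0,0,0,-1.1]]])

```text
t: 6.8
tool_pos: [0.4491, -0.1613, 0.0762]
tool_rot: [2.352, 2.075, 0.005]
contact_force: [-3.0, 1.8, 1.0]
opening: -0.0003
```

Run:
```python
from h import *
im=ctrl.get_image('top');save('t4.png',cv2.resize(im['color'][120:280,140:370],None,fx=3.4,fy=3.4,interpolation=cv2.INTER_CUBIC))
im=ctrl.get_image('scene');save('s4.png',cv2.resize(im['color'][160:290,190:400],None,fx=3.8,fy=3.8,interpolation=cv2.INTER_CUBIC))
go(*[(*panpt(-.075,.075+.0145,43.8+d),.076,43.8+d) for d in (38,39,40,41,42,43)])
```

```text
t 6.9 tcp [ 0.4491 -0.1614  0.0762] yaw 82.84 tilt 0.36 F [-2.2  0.4  1.6] open -0.0002 q [-0.5  -0.16  2.09  0.    1.21 -0.38]
[ 4.479e-01 -1.599e-01  7.600e-02  8.180e+01] -> [ 0.14 -0.14  0.02] [0.36 0.05 1.04]
[ 4.490e-01 -1.616e-01  7.600e-02  8.280e+01] -> [-0.02 -0.01  0.02] [0.36 0.05 0.04]
[ 4.501e-01 -1.633e-01  7.600e-02  8.380e+01] -> [-0.18  0.12  0.02] [ 0.36  0.05 -0.96]
[ 4.513e-01 -1.650e-01  7.600e-02  8.480e+01] -> [-0.33  0.26  0.02] [ 0.36  0.06 -1.96]
[ 4.524e-01 -1.666e-01  7.600e-02  8.580e+01] -> [-0.48  0.39  0.02] [ 0.36  0.06 -2.96]
[ 4.537e-01 -1.683e-01  7.600e-02  8.680e+01] -> [-0.63  0.53  0.03] [ 0.35  0.06 -3.96]
```

View pics/t4.png

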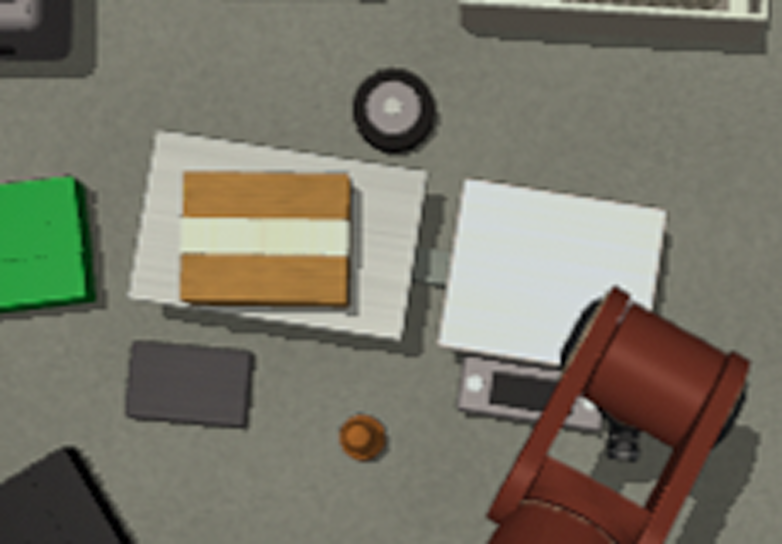

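View pics/s4.png

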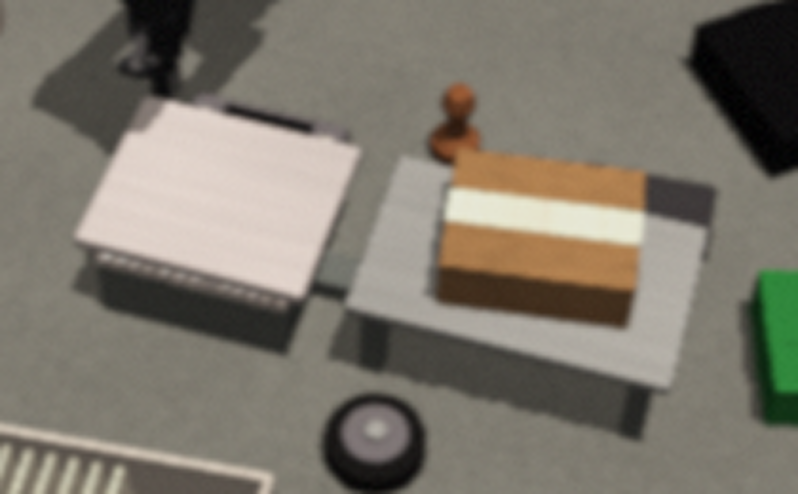

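>>> play_rows(motion=[[[1,-0.03,0.03,0,0,0,-0.2],[1,-0.06,0.06,0,0,0,-0.4],[1,-0.1,0.08,0,0,0,-0.6],[1,-0.13,0.1,0,0,0,-0.8],[1,-0.17,0.13,0,0,0,-1.0],[1,-0.17,0.13,0,0,0,-1.0],[1,-0.17,0.13,0,0,0,-1.0]]])

```text
t: 7.78
tool_pos: [0.4503, -0.1633, 0.0762]
tool_rot: [2.334, 2.095, 0.005]
contact_force: [-2.7, 2.6, 1.9]
opening: -0.0002
```

Run:
```python
from h import *
im=ctrl.get_image('top');save('t5.png',cv2.resize(im['color'][120:280,140:370],None,fx=3.4,fy=3.4,interpolation=cv2.INTER_CUBIC))
im=ctrl.get_image('scene');save('s5.png',cv2.resize(im['color'][160:290,190:400],None,fx=3.8,fy=3.8,interpolation=cv2.INTER_CUBIC))
go(*[(*panpt(-.075,.075+.0145,43.8+d),.076,43.8+d) for d in (38,39,40,41,42,43)])
```

```text
t 7.88 tcp [ 0.4502 -0.1632  0.0762] yaw 83.84 tilt 0.36 F [-1.9  2.   0.5] open -0.0003 q [-0.5  -0.16  2.09  0.    1.21 -0.4 ]
[ 4.479e-01 -1.599e-01  7.600e-02  8.180e+01] -> [ 0.31 -0.27  0.02] [0.36 0.05 2.04]
[ 4.490e-01 -1.616e-01  7.600e-02  8.280e+01] -> [ 0.15 -0.14  0.02] [0.36 0.05 1.04]
[ 4.501e-01 -1.633e-01  7.600e-02  8.380e+01] -> [-0.01 -0.01  0.02] [0.36 0.06 0.04]
[ 4.513e-01 -1.650e-01  7.600e-02  8.480e+01] -> [-0.16  0.12  0.02] [ 0.36  0.06 -0.96]
[ 4.524e-01 -1.666e-01  7.600e-02  8.580e+01] -> [-0.31  0.26  0.02] [ 0.36  0.06 -1.96]
[ 4.537e-01 -1.683e-01  7.600e-02  8.680e+01] -> [-0.47  0.39  0.02] [ 0.35  0.07 -2.96]
```

View pics/t5.png

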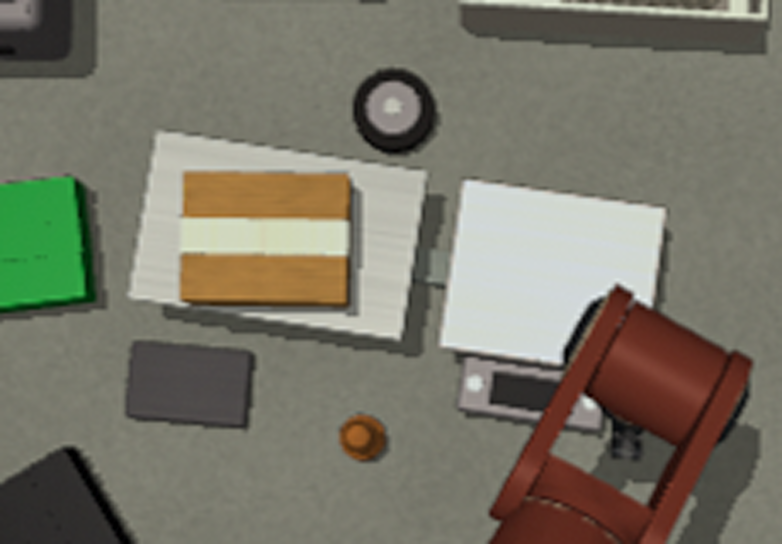

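View pics/s5.png

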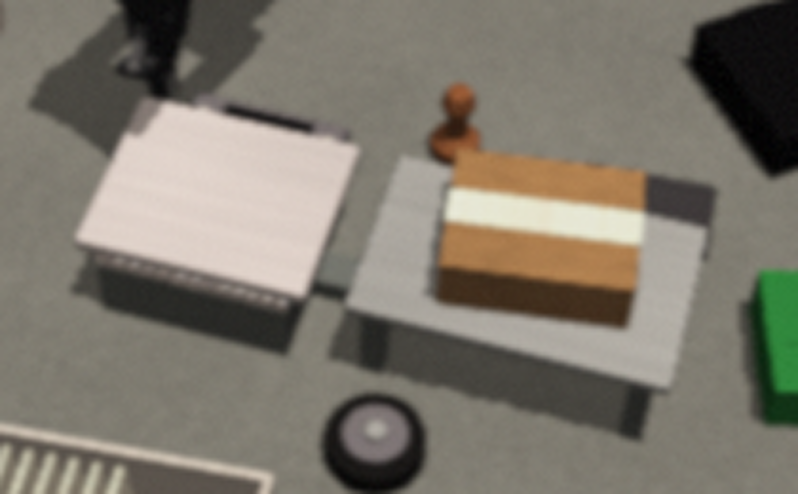

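```bash
cat >> h.py <<'E'
def edgeline(im,pa,pb,z,n=60,w=4,m=.08,pol=None):
    g=cv2.GaussianBlur(cv2.cvtColor(im['color'],cv2.COLOR_RGB2GRAY).astype(np.float32),(0,0),.7)
    pa,pb=np.array(pa,float),np.array(pb,float);d=(pb-pa)/np.linalg.norm(pb-pa);nn=np.array([-d[1],d[0]]);pts=[]
    s=np.arange(-w,w+.01,.1)
    for t in np.linspace(m,1-m,n):
        q=pa+t*(pb-pa);l=q+s[:,None]*nn
        v=cv2.remap(g,l[:,0].astype(np.float32)[None],l[:,1].astype(np.float32)[None],cv2.INTER_LINEAR)[0]
        gr=np.abs(np.gradient(v)) if pol is None else pol*np.gradient(v);k=gr.argmax();wt=np.clip(gr[max(0,k-8):k+9],0,None)
        pts.append(q+(s[max(0,k-8):k+9]*wt).sum()/wt.sum()*nn)
    P=np.array([onz(im,u,v,z)[:2] for u,v in pts])
    l=cv2.fitLine(P.astype(np.float32)*1000,cv2.DIST_HUBER,0,.01,.01).ravel()
    r=(P*1000-l[2:])@np.array([-l[1],l[0]])
    a=np.degrees(np.arctan2(l[1],l[0]))%180
    return round(a,2),np.round(l[2:]/1000,4),round(np.std(r),2)
E
python3 - <<'E'
from h import *
im=ctrl.get_image('top');sc=ctrl.get_image('scene')
f=lambda u,v:(140+u/3.4-.35,120+v/3.4-.35)
g=lambda u,v:(190+u/3.8-.4,160+v/3.8-.4)
print('shelf far',edgeline(im,f(157,131),f(427,171),.086))
print('shelf end',edgeline(im,f(157,131),f(131,297),.086))
print('shelf edge',edgeline(im,f(427,171),f(402,339),.086))
print('pan far',edgeline(im,f(465,180),f(665,208),.095))
print('pan side',edgeline(im,f(465,180),f(441,347),.095))
print('scene: shelf far',edgeline(sc,g(346,308),g(668,387),.086))
print('scene: pan far',edgeline(sc,g(76,236),g(298,300),.095))
print('scene: pan +y',edgeline(sc,g(298,300),g(359,147),.095))
print('scene: pan -y',edgeline(sc,g(76,236),g(140,110),.095))
print('scene: scale far bottom',edgeline(sc,g(105,308),g(288,352),.0))
E
```

```text
shelf far (np.float32(82.11), array([0.6584, 0.1414], dtype=float32), np.float64(3.54))
shelf end (np.float32(171.51), array([0.5756, 0.2608], dtype=float32), np.float64(0.72))
shelf edge (np.float32(171.73), array([0.5666, 0.021 ], dtype=float32), np.float64(0.55))
pan far (np.float32(82.2), array([ 0.618 , -0.1179], dtype=float32), np.float64(0.44))
pan side (np.float32(172.0), array([ 0.5528, -0.0106], dtype=float32), np.float64(0.76))
scene: shelf far (np.float32(81.6), array([0.6565, 0.1281], dtype=float32), np.float64(0.95))
scene: pan far (np.float32(82.39), array([ 0.6288, -0.109 ], dtype=float32), np.float64(0.92))
scene: pan +y (np.float32(172.57), array([ 0.5718, -0.0117], dtype=float32), np.float64(0.46))
scene: pan -y (np.float32(172.2), array([ 0.5542, -0.1885], dtype=float32), np.float64(3.78))
scene: scale far bottom (np.float32(81.72), array([ 0.6201, -0.109 ], dtype=float32), np.float64(0.98))
```

Run:
```python
from h import *
sc=ctrl.get_image('scene');save('s6.png',cv2.resize(sc['color'][180:260,205:290],None,fx=9,fy=7,interpolation=cv2.INTER_CUBIC))
im=ctrl.get_image('wrist');save('w6.png',im['color'])
R=Rn.from_euler('z',81.7,degrees=True).as_matrix()
for z in (.095,.084,.070,0):
    for nm,b,L in(('plate',-.075,.09),('body',-.075,.075)):
        p=[proj(sc,[*panpt(s*L,b,81.8),z]) for s in(-1,1)];print(z,nm,[np.round([(q[0]-205)*9,(q[1]-180)*7]) for q in p])
```

```text
0.095 plate [array([ 39., 282.]), array([587., 390.])]
0.095 body [array([ 84., 291.]), array([541., 380.])]
0.084 plate [array([ 42., 299.]), array([587., 406.])]
0.084 body [array([ 87., 308.]), array([541., 397.])]
0.07 plate [array([ 46., 320.]), array([587., 426.])]
0.07 body [array([ 91., 328.]), array([541., 417.])]
0 plate [array([ 66., 420.]), array([588., 525.])]
0 body [array([109., 428.]), array([544., 516.])]
```

View pics/s6.png

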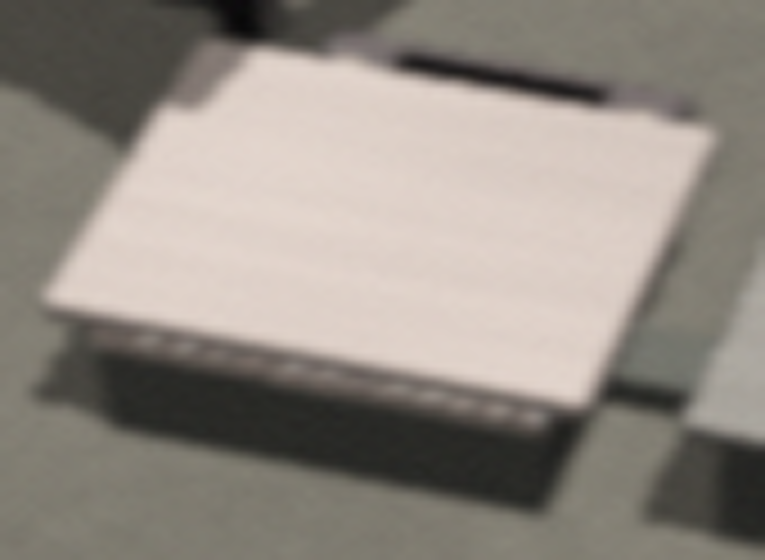

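View pics/w6.png

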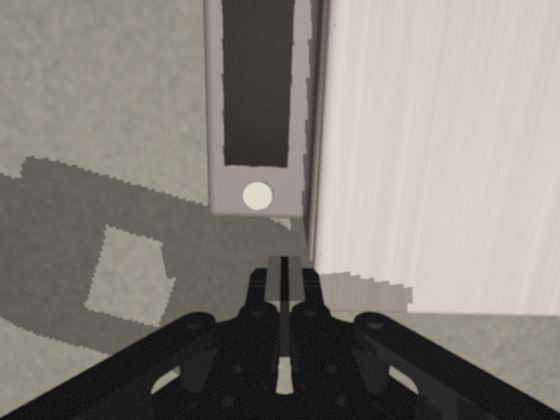

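Run:
```python
from h import *
im=ctrl.get_image('top');sc=ctrl.get_image('scene')
for z in (.095,.084):
    for a,b in((.09,.075),(.09,-.075),(-.09,-.075)):
        p=[*panpt(a,b,82.1),z];q=proj(sc,p);r=proj(im,p);print(z,(a,b),'s6',np.round([(q[0]-205)*9,(q[1]-180)*7]),'t5',np.round((r-[140,120])*3.4,1))
```

```text
0.095 (0.09, 0.075) s6 [724. 111.] t5 [434.9 345.5]
0.095 (0.09, -0.075) s6 [589. 389.] t5 [460.2 174.8]
0.095 (-0.09, -0.075) s6 [ 40. 283.] t5 [665.6 204.7]
0.084 (0.09, 0.075) s6 [724. 128.] t5 [435.2 346.4]
0.084 (0.09, -0.075) s6 [589. 405.] t5 [460.4 176.8]
0.084 (-0.09, -0.075) s6 [ 43. 300.] t5 [664.4 206.5]
```

Run:
```python
from h import *
go((0.5834,.2432,.25,84),(0.5834,.2432,.09,84))
```

```text
t 8.18 tcp [ 0.4502 -0.1633  0.0762] yaw 83.84 tilt 0.37 F [-2.3  1.8  0.5] open -0.0 q [-0.5  -0.16  2.09  0.    1.21 -0.4 ]
[ 0.5834  0.2432  0.25   84.    ] -> [ 41.82   8.98 -17.37] [ 0.36  0.06 -0.16]
[ 0.5834  0.2432  0.09   84.    ] -> [41.84  8.88 -1.37] [ 0.36  0.06 -0.16]
```

>>> play_rows(motion=[[[1,0,-0.7,0,0,0,0],[1,0,-1.5,0,0,0,0],[1,0,-1.5,-5,0,0,0],[1,0,-1.5,-11,0,0,0],[1,0,-1.5,-17,0,0,0],[1,5,0,-17.4,0.36,0,0],[1,11,2,-17.4,0.36,0,0],[1,17,4,-17.4,0.36,0,0],[0,23,5.5,-17.4,0.36,0,0],[-0.4,29,7,-17.4,0.36,0,0],[-0.4,35,8,-17.4,0.36,0,0],[-0.4,41.8,8.9,-17.4,0.36,0,0],[-0.4,41.8,8.9,-17.4,0.36,0,0],[-0.4,41.8,8.9,-17.4,0.36,0,0],[-0.4,41.8,8.9,-17.4,0.36,0,0]]])

```text
t: 10.05
tool_pos: [0.5825, 0.2417, 0.2505]
tool_rot: [2.338, 2.096, -0.001]
contact_force: [-0.6, -0.4, -0.5]
opening: 0.0597
```

Run:
```python
from h import *
im=ctrl.get_image('top');save('t7.png',cv2.resize(im['color'][120:280,140:370],None,fx=3.4,fy=3.4,interpolation=cv2.INTER_CUBIC))
sc=ctrl.get_image('scene');save('s7.png',cv2.resize(sc['color'][140:290,190:400],None,fx=3.8,fy=3.8,interpolation=cv2.INTER_CUBIC))
im=ctrl.get_image('wrist');save('w7.png',im['color'])
go((0.5834,.2432,.09,84))
T=np.array(ctrl.get_image('wrist')['T']);w=im
for p in [(0.573,.1447)]:
    u=np.array([np.cos(np.radians(90.2)),np.sin(np.radians(90.2))]);n=np.array([u[1],-u[0]])
    for a,b in((.07,.055),(.07,-.055)): print('pred wrist',np.round(proj(w,[*(np.array(p)+a*u+b*n),.136])))
```

```text
t 10.2 tcp [0.5826 0.2418 0.2506] yaw 83.73 tilt 0.06 F [0.6 0.7 0. ] open 0.0596 q [ 0.28  0.06  1.58 -0.    1.51  0.39]
[ 0.5834  0.2432  0.09   84.    ] -> [ 0.17  0.06 16.06] [ 0.03  0.06 -0.27]
pred wrist [349. 228.]
pred wrist [203. 243.]
```

View pics/t7.png

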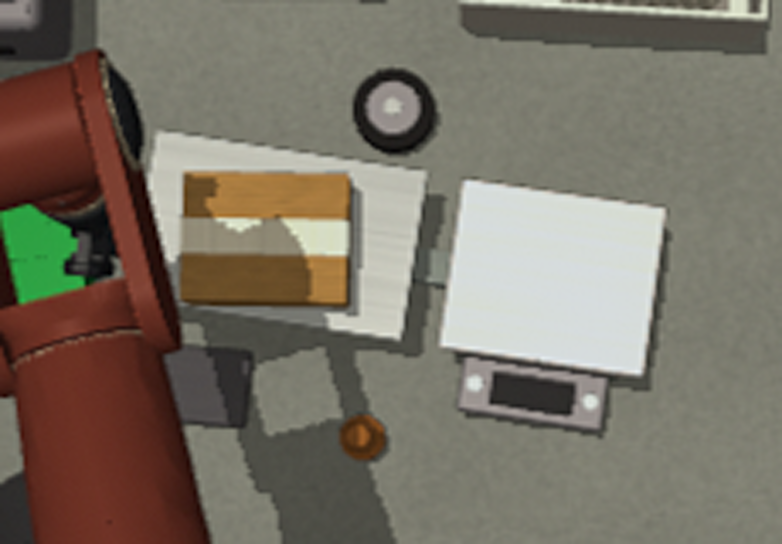

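View pics/s7.png

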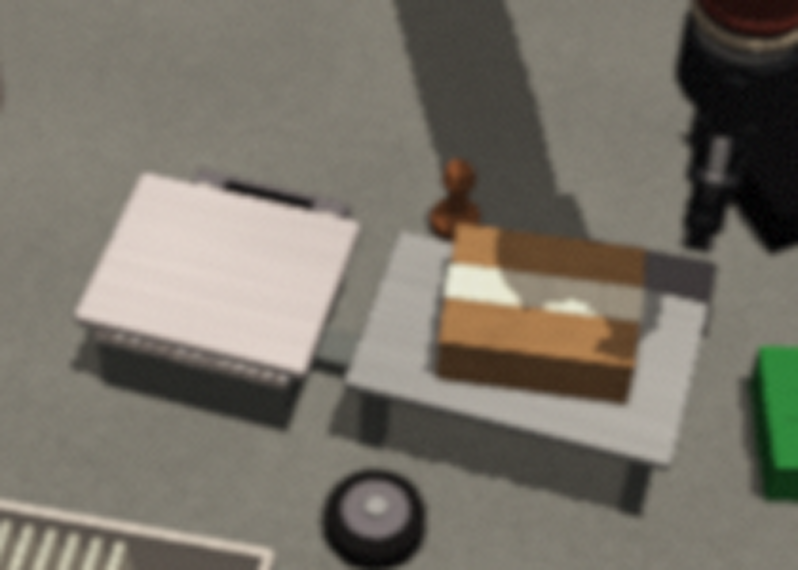

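View pics/w7.png

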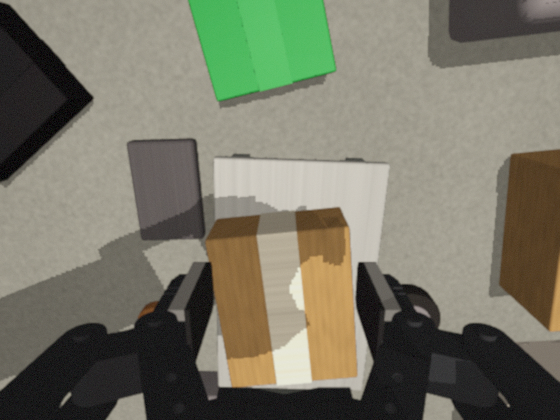

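Run:
```python
from h import *
w=ctrl.get_image('wrist')
u=np.array([np.cos(np.radians(83.73)),np.sin(np.radians(83.73))]);n=np.array([u[1],-u[0]])
for z in (.136,.09):
  for a in(-.011,.011):
    for b in(-.045,-.03,.03,.045): print(z,a,b,np.round(proj(w,[*(np.array([.5834,.2432])+a*u+b*n),z])))
```

```text
0.136 -0.011 -0.045 [224. 213.]
0.136 -0.011 -0.03 [244. 213.]
0.136 -0.011 0.03 [326. 213.]
0.136 -0.011 0.045 [347. 213.]
0.136 0.011 -0.045 [222. 184.]
0.136 0.011 -0.03 [243. 184.]
0.136 0.011 0.03 [327. 184.]
0.136 0.011 0.045 [348. 184.]
0.09 -0.011 -0.045 [232. 195.]
0.09 -0.011 -0.03 [250. 195.]
0.09 -0.011 0.03 [320. 195.]
0.09 -0.011 0.045 [338. 195.]
0.09 0.011 -0.045 [231. 170.]
0.09 0.011 -0.03 [249. 170.]
0.09 0.011 0.03 [321. 170.]
0.09 0.011 0.045 [339. 170.]
```

>>> play_rows(motion=[[[-0.4,0.6,0.05,4,0,0,0],[-0.4,0.6,0.05,8,0,0,0],[-0.4,0.6,0.05,12,0,0,0],[-0.4,0.6,0.05,14.5,0,0,0],[-0.4,0.6,0.05,16,0,0,0],[-0.4,0.6,0.05,16,0,0,0],[-0.4,0.6,0.05,16,0,0,0]]])

```text
t: 11.18
tool_pos: [0.5849, 0.2481, 0.0923]
tool_rot: [2.338, 2.096, 0.003]
contact_force: [0.5, -0.7, 0.6]
opening: 0.0595
```

Run:
```python
from h import *
im=ctrl.get_image('wrist');save('w8.png',im['color'])
sc=ctrl.get_image('scene');save('s8.png',cv2.resize(sc['color'][140:290,190:400],None,fx=3.8,fy=3.8,interpolation=cv2.INTER_CUBIC))
u=np.array([np.cos(np.radians(84)),np.sin(np.radians(84))])
go(*[(*(C+u*d),.09,84) for d in (.33,.3,.25,.2,.15,.11,.09,.081)])
```

```text
t 11.28 tcp [0.5849 0.2482 0.0925] yaw 83.76 tilt 0.18 F [-0.1 -0.3  0.5] open 0.0595 q [ 0.28  0.19  1.7  -0.    1.24  0.39]
[ 0.5817  0.2298  0.09   84.    ] -> [-1.87 -0.12  0.25] [ 0.18 -0.01 -0.24]
[ 0.5786  0.2     0.09   84.    ] -> [-4.87 -0.11  0.25] [ 0.18 -0.01 -0.24]
[ 0.5733  0.1502  0.09   84.    ] -> [-9.87 -0.09  0.25] [ 0.18 -0.01 -0.24]
[ 0.5681  0.1005  0.09   84.    ] -> [-14.87  -0.07   0.24] [ 0.18 -0.01 -0.24]
[5.629e-01 5.080e-02 9.000e-02 8.400e+01] -> [-19.87  -0.05   0.24] [ 0.18 -0.01 -0.24]
[5.587e-01 1.100e-02 9.000e-02 8.400e+01] -> [-23.87  -0.03   0.24] [ 0.18 -0.01 -0.24]
[ 5.566e-01 -8.900e-03  9.000e-02  8.400e+01] -> [-2.587e+01 -2.000e-02  2.400e-01] [ 0.18 -0.01 -0.24]
[ 5.557e-01 -1.780e-02  9.000e-02  8.400e+01] -> [-2.677e+01 -2.000e-02  2.400e-01] [ 0.18 -0.01 -0.24]
```

View pics/w8.png

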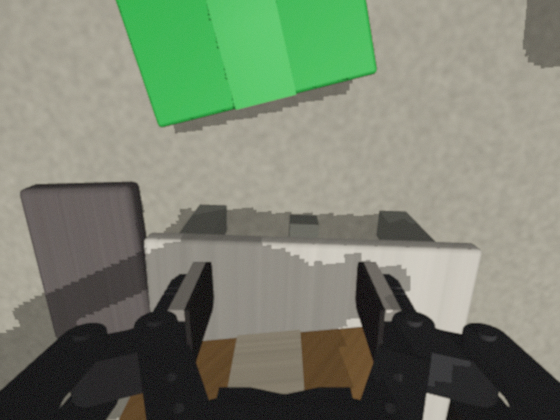

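View pics/s8.png

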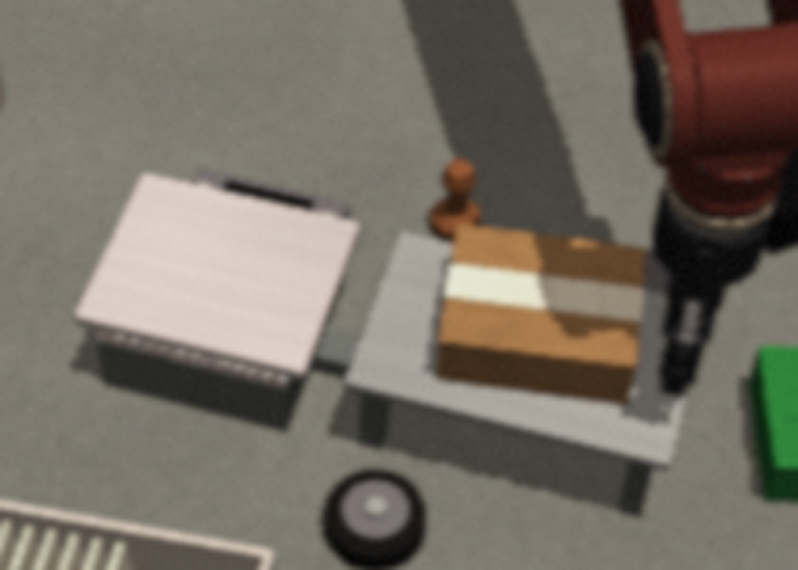

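>>> play_rows(motion=[[[-0.4,-0.8,0,0,0,0,0],[-0.4,-1.4,0,0,0,0,0],[-0.4,-2.0,0,0,0,0,0],[-0.4,-2.6,0,0,0,0,0],[-0.4,-3.2,0,0,0,0,0],[-0.4,-4.0,0,0,0,0,0],[-0.4,-4.8,0,0,0,0,0],[-0.4,-5.6,0,0,0,0,0],[-0.4,-6.4,0,0,0,0,0],[-0.4,-7.2,0,0,0,0,0],[-0.4,-8.0,0,0,0,0,0],[-0.4,-8.8,0,0,0,0,0],[-0.4,-9.6,0,0,0,0,0],[-0.4,-10.4,0,0,0,0,0],[-0.4,-11.0,0,0,0,0,0],[-0.4,-11.5,0,0,0,0,0],[-0.4,-12.0,0,0,0,0,0],[-0.4,-12.0,0,0,0,0,0]]])

```text
t: 13.52
tool_pos: [0.5717, 0.1281, 0.0923]
tool_rot: [2.337, 2.095, 0.002]
contact_force: [1.5, 1.3, 2.0]
opening: 0.0599
```

Run:
```python
from h import *
im=ctrl.get_image('top');save('t9.png',cv2.resize(im['color'][120:280,140:370],None,fx=3.4,fy=3.4,interpolation=cv2.INTER_CUBIC))
sc=ctrl.get_image('scene');save('s9.png',cv2.resize(sc['color'][140:290,190:400],None,fx=3.8,fy=3.8,interpolation=cv2.INTER_CUBIC))
go()
```

```text
t 13.62 tcp [0.5717 0.1281 0.0922] yaw 83.76 tilt 0.18 F [1.  0.2 2.6] open 0.06 q [ 0.09  0.08  1.82 -0.    1.23  0.2 ]
```

View pics/t9.png

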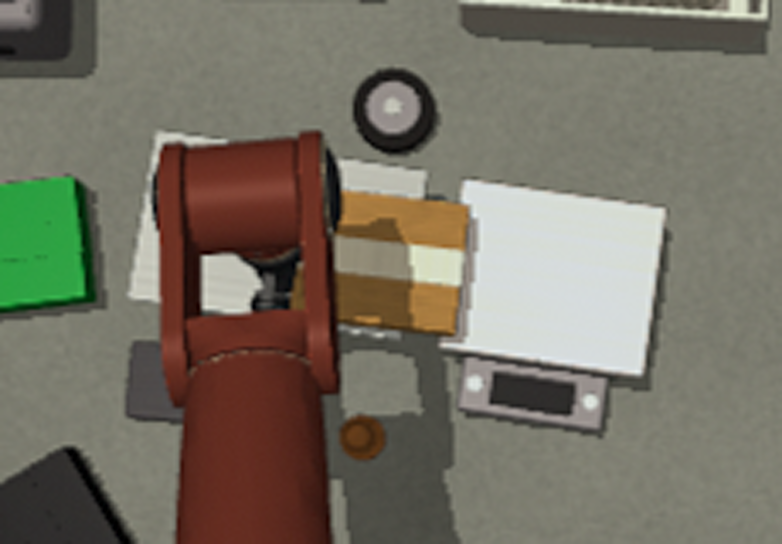

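View pics/s9.png

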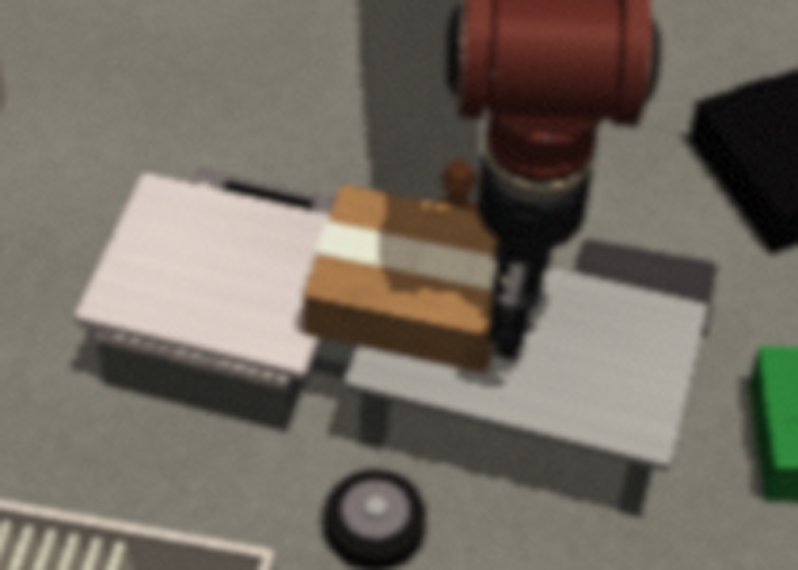

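Run:
```python
from h import *
im=ctrl.get_image('top')
f=lambda u,v:(140+u/3.4-.35,120+v/3.4-.35)
A=onz(im,*f(469,204),.136);B=onz(im,*f(459,335),.136);m=(A+B)/2;d=A-B;print(A,B,np.linalg.norm(d))
ang=np.degrees(np.arctan2(d[1],d[0]))+90;u=np.array([np.cos(np.radians(ang)),np.sin(np.radians(ang))]);c=m[:2]+.07*u
s=np.radians(81.8);Y=np.array([np.cos(s),np.sin(s)]);X=np.array([Y[1],-Y[0]])
print('ang',ang,'centre',c,'scale frame',(c-C)@X,(c-C)@Y)
print(edgeline(im,f(469,204),f(459,335),.136))
t=ctrl.get_obs()['tool_pos'][:2];print('tool-c',(t-c)@u,(t-c)@np.array([u[1],-u[0]]), (t-C)@X,(t-C)@Y)
```

```text
[ 0.60321787 -0.02664595  0.136     ] [ 0.49237322 -0.01913489  0.136     ] 0.11109884072087085
ang 86.1234463313701 centre [0.55252804 0.04694942] scale frame -0.015457466795212774 0.14462333566162983
(np.float32(175.03), array([ 0.5434, -0.0304], dtype=float32), np.float64(4.09))
tool-c 0.08228823923326072 0.013662342179632891 -0.008037448363593137 0.2277073728554142
```

Run:
```python
from h import *
go((.5558,.1409,.092,87.9),(.5551,.1269,.092,87.9),(.5525,.0500,.092,87.9),(.5501,-.0164,.092,87.9))
```

```text
t 13.68 tcp [0.5717 0.1281 0.0921] yaw 83.76 tilt 0.18 F [ 0.6 -0.9  2.8] open 0.0597 q [ 0.09  0.09  1.82 -0.    1.23  0.2 ]
[ 0.5558  0.1409  0.092  87.9   ] -> [ 1.1  -1.72  0.01] [ 0.15  0.09 -4.14]
[ 0.5551  0.1269  0.092  87.9   ] -> [-0.3  -1.64  0.01] [ 0.15  0.09 -4.14]
[5.525e-01 5.000e-02 9.200e-02 8.790e+01] -> [-7.98 -1.06  0.02] [ 0.15  0.09 -4.14]
[ 5.501e-01 -1.640e-02  9.200e-02  8.790e+01] -> [-14.6   -0.58   0.03] [ 0.15  0.09 -4.14]
```

>>> play_rows(motion=[[[-0.4,0.6,0,0,0,0,0],[-0.4,1.3,0,0,0,0,0],[-0.4,1.3,-0.9,0,0,0,-2],[-0.4,1.2,-1.7,0,0,0,-4.1],[-0.4,1.2,-1.7,0,0,0,-4.1],[-0.4,0.4,-1.7,0,0,0,-4.1],[-0.4,-0.3,-1.65,0,0,0,-4.1],[-0.4,-1.0,-1.6,0,0,0,-4.1],[-0.4,-1.7,-1.5,0,0,0,-4.1],[-0.4,-2.4,-1.45,0,0,0,-4.1],[-0.4,-3.1,-1.4,0,0,0,-4.1],[-0.4,-3.8,-1.35,0,0,0,-4.1],[-0.4,-4.5,-1.3,0,0,0,-4.1],[-0.4,-5.2,-1.25,0,0,0,-4.1],[-0.4,-6.0,-1.2,0,0,0,-4.1],[-0.4,-6.7,-1.15,0,0,0,-4.1],[-0.4,-7.4,-1.1,0,0,0,-4.1],[-0.4,-8.0,-1.05,0,0,0,-4.1],[-0.4,-8.0,-1.05,0,0,0,-4.1]]])

```text
t: 16.05
tool_pos: [0.5525, 0.0486, 0.0921]
tool_rot: [2.26, 2.176, -0.001]
contact_force: [0.4, 0.6, 0.9]
opening: 0.06
```

Run:
```python
from h import *
im=ctrl.get_image('top');save('t10.png',cv2.resize(im['color'][120:280,140:370],None,fx=3.4,fy=3.4,interpolation=cv2.INTER_CUBIC))
sc=ctrl.get_image('scene');save('s10.png',cv2.resize(sc['color'][140:290,190:400],None,fx=3.8,fy=3.8,interpolation=cv2.INTER_CUBIC))
go()
```

```text
t 16.15 tcp [0.5519 0.049  0.0913] yaw 87.85 tilt 0.19 F [-0.8  0.7 -0.3] open 0.06 q [-0.04  0.01  1.9  -0.    1.23 -0.01]
```

View pics/t10.png

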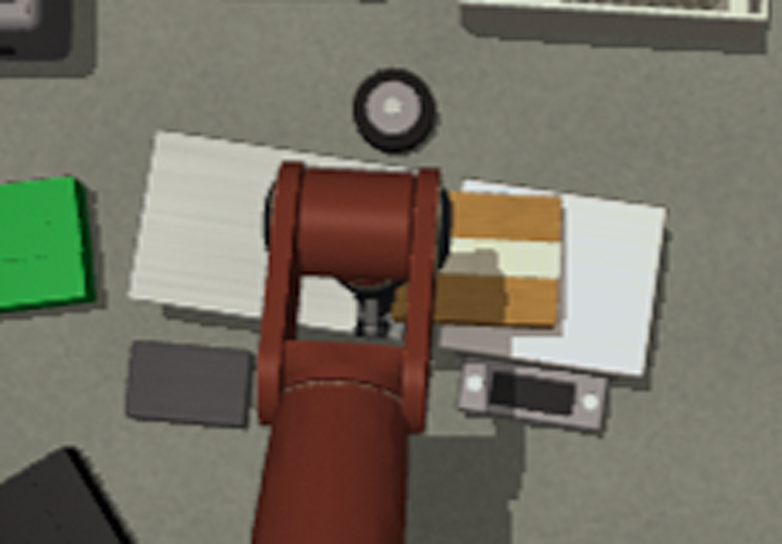

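View pics/s10.png

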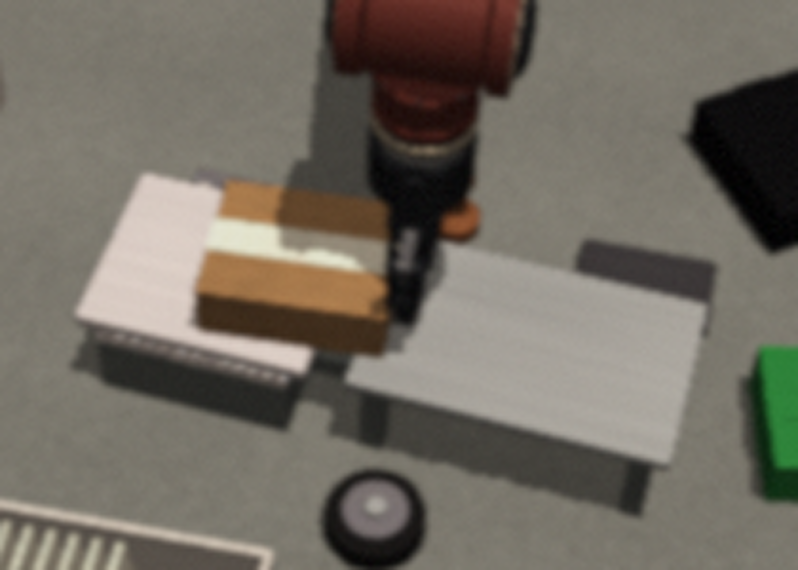

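```bash
cat >> h.py <<'E'
def parc(im,a,b,z=.136):
    A=onz(im,*a,z);B=onz(im,*b,z);m=(A+B)/2;d=A-B
    ang=np.degrees(np.arctan2(d[1],d[0]))+90;u=np.array([np.cos(np.radians(ang)),np.sin(np.radians(ang))]);c=m[:2]+.07*u
    s=np.radians(81.8);Y=np.array([np.cos(s),np.sin(s)]);X=np.array([Y[1],-Y[0]])
    t=ctrl.get_obs()['tool_pos'][:2]
    print('w',np.linalg.norm(d),'ang',ang,'centre',c,'scale frame',(c-C)@X,(c-C)@Y,'tool rel',(t-c)@np.array([u[1],-u[0]]),(t-c)@u)
E
python3 - <<'E'
from h import *
im=ctrl.get_image('top')
f=lambda u,v:(140+u/3.4-.35,120+v/3.4-.35)
parc(im,f(561,197),f(559,327))
print(edgeline(im,f(455,191),f(560,197),.136),edgeline(im,f(450,242),f(560,240),.136),edgeline(im,f(561,197),f(559,327),.136,m=.15))
E
```

```text
w 0.11010238831097036 ang 89.32723363154348 centre [ 0.55557245 -0.03359383] scale frame -0.0009563848154941011 0.06533775517695241 tool rel -0.00484966186034739 0.08270155808364146
(np.float32(83.08), array([ 0.6198, -0.059 ], dtype=float32), np.float64(0.55)) (np.float32(87.89), array([ 0.5731, -0.0585], dtype=float32), np.float64(2.09)) (np.float32(0.09), array([ 0.549 , -0.1077], dtype=float32), np.float64(1.25))
```

Run:
```python
from h import *
p0=np.array([.5519,.049]);
L=[]
c0=np.array([.5567,-.0336])
for k in np.linspace(0,1,6)[1:]:
    a=np.radians(87.85+(83-87.85)*k);u=np.array([np.cos(a),np.sin(a)]);n=np.array([u[1],-u[0]])
    q=c0+(C-c0)*k+u*.0825-n*.007
    L.append((*q,.0905,np.degrees(a)))
go(*L)
```

```text
t 16.2 tcp [0.5517 0.0492 0.0912] yaw 87.85 tilt 0.18 F [-0.8  0.3 -1.2] open 0.0598 q [-0.04  0.01  1.9  -0.    1.23 -0.01]
[5.523e-01 3.620e-02 9.050e-02 8.688e+01] -> [-1.29  0.11  0.07] [0.03 0.17 0.97]
[5.518e-01 2.330e-02 9.050e-02 8.591e+01] -> [-2.59  0.11  0.08] [0.03 0.17 1.94]
[5.513e-01 1.030e-02 9.050e-02 8.494e+01] -> [-3.88  0.11  0.08] [0.03 0.17 2.91]
[ 5.508e-01 -2.700e-03  9.050e-02  8.397e+01] -> [-5.18  0.11  0.08] [0.04 0.17 3.88]
[ 5.503e-01 -1.570e-02  9.050e-02  8.300e+01] -> [-6.48  0.1   0.09] [0.04 0.17 4.85]
```

>>> play_rows(motion=[[[-0.4,-0.65,0.05,0,0,0,0.5],[-0.4,-1.3,0.1,0,0,0,1.0],[-0.4,-1.95,0.1,0,0,0,1.5],[-0.4,-2.6,0.1,0,0,0,1.9],[-0.4,-3.25,0.1,0,0,0,2.4],[-0.4,-3.9,0.1,0,0,0,2.9],[-0.4,-4.5,0.1,0,0,0,3.4],[-0.4,-5.0,0.1,0,0,0,3.8],[-0.4,-5.5,0.1,0,0,0,4.1],[-0.4,-5.9,0.1,0,0,0,4.5],[-0.4,-6.1,0.1,0,0,0,4.7],[-0.4,-6.1,0.1,0,0,0,4.7]]])

```text
t: 17.7
tool_pos: [0.5505, -0.0123, 0.0916]
tool_rot: [2.348, 2.082, -0.003]
contact_force: [-0.1, 0.9, -0.7]
opening: 0.0597
```

Run:
```python
from h import *
im=ctrl.get_image('top');save('t11.png',cv2.resize(im['color'][120:280,140:370],None,fx=3.4,fy=3.4,interpolation=cv2.INTER_CUBIC))
go()
```

```text
t 17.75 tcp [ 0.5505 -0.0122  0.0916] yaw 83.15 tilt 0.23 F [-0.3 -0.3 -0.1] open 0.0599 q [-0.16  0.01  1.91 -0.    1.23 -0.03]
```

View pics/t11.png

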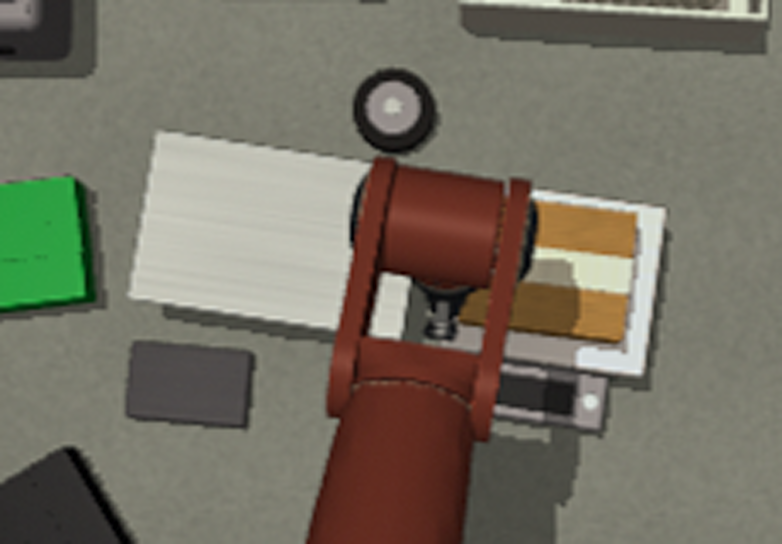

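Run:
```python
from h import *
im=ctrl.get_image('top')
f=lambda u,v:(140+u/3.4-.35,120+v/3.4-.35)
parc(im,f(638,214),f(625,343),.134)
```

```text
w 0.10988785680435664 ang 84.28723993168484 centre [ 0.54842616 -0.09433068] scale frame 0.000633221840862014 0.004202599315105476 tool rel -0.005956479921727519 0.081886948708394
```

>>> play_rows(motion=[[[-0.4,-0.2,0,0,0,0,0],[-0.4,-0.4,0,0,0,0,0],[-0.4,-0.4,0,0,0,0,0],[-0.4,-0.4,0,0,0,0,0],[-0.4,0.8,0,0,0,0,0],[-0.4,2.5,0,-0.3,0,0,0],[-0.4,3,0,-5,0,0,0],[-0.4,3,0,-11,0,0,0],[-0.4,3,0,-16,0,0,0],[-0.4,8,-4,-18,0,0,0],[-0.4,13,-7,-18,0,0,0],[-0.4,18,-10,-18,0,0,0],[-0.4,18,-10,-18,0,0,0],[-0.4,18,-10,-18,0,0,0]]])

```text
t: 19.55
tool_pos: [0.4726, 0.1796, 0.2711]
tool_rot: [2.345, 2.083, -0.003]
contact_force: [0.4, 0.3, -0.8]
opening: 0.0602
```

Run:
```python
from h import *
im=ctrl.get_image('top');save('t12.png',cv2.resize(im['color'][120:280,140:370],None,fx=3.4,fy=3.4,interpolation=cv2.INTER_CUBIC))
sc=ctrl.get_image('scene');save('s12.png',cv2.resize(sc['color'][140:290,190:400],None,fx=3.8,fy=3.8,interpolation=cv2.INTER_CUBIC))
go()
```

```text
t 19.65 tcp [0.4731 0.1785 0.2709] yaw 83.09 tilt 0.26 F [-0.5 -0.5 -0.1] open 0.0594 q [ 0.22 -0.26  1.84 -0.    1.56  0.34]
```

View pics/t12.png

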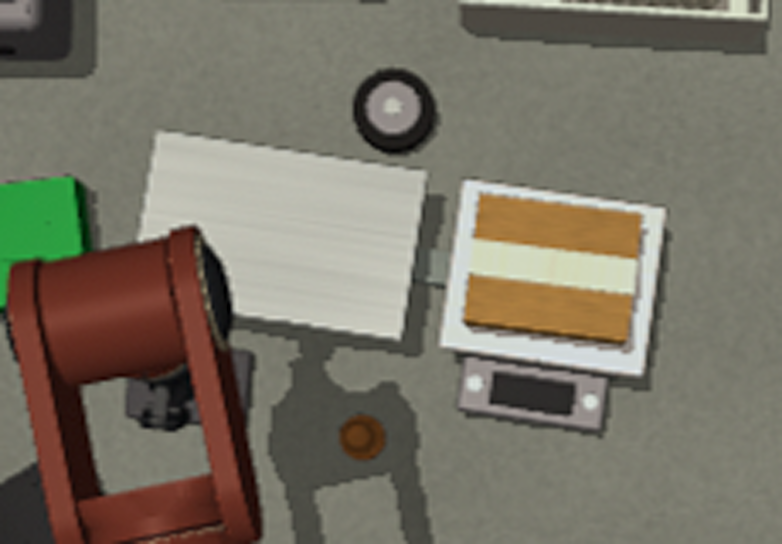

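View pics/s12.png

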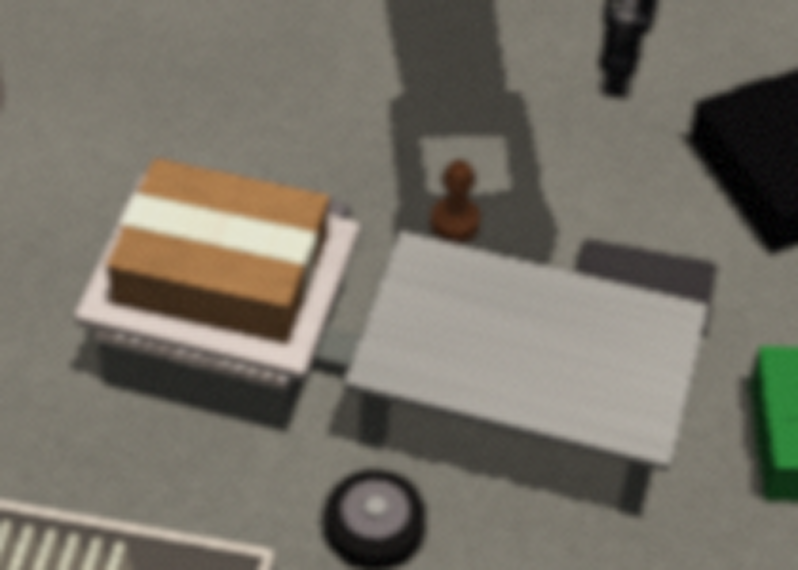

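Run:
```python
from h import *
im=ctrl.get_image('top');sc=ctrl.get_image('scene')
f=lambda u,v:(140+u/3.4-.35,120+v/3.4-.35); g=lambda u,v:(190+u/3.8-.4,140+v/3.8-.4)
s=np.radians(81.8);Y=np.array([np.cos(s),np.sin(s)]);X=np.array([Y[1],-Y[0]])
def q(im,pts,z):
    P=np.array([onz(im,*p,z) for p in pts])[:,:2]-C;P=np.c_[P@X,P@Y]*1000;c=P.mean(0)
    print('centre mm',np.round(c,1),'corners',np.round(P).tolist())
q(im,[f(476,192),f(642,214),f(629,343),f(464,322)],.134)
q(sc,[g(156,158),g(328,195),g(293,305),g(110,265)],.134)
q(im,[f(463,179),f(666,207),f(641,376),f(440,346)],.084)
print('pan far',edgeline(im,f(463,179),f(666,207),.084),edgeline(sc,g(78,317),g(303,373),.084),edgeline(sc,g(78,317),g(303,373),.095))
n=np.array([np.cos(np.radians(-7.9)),np.sin(np.radians(-7.9))])
for a in(edgeline(im,f(463,179),f(666,207),.084),edgeline(sc,g(78,317),g(303,373),.084),edgeline(sc,g(78,317),g(303,373),.095)):print((a[1]-C)@n)
```

```text
centre mm [2.7 1.2] corners [[57.0, 75.0], [59.0, -67.0], [-51.0, -71.0], [-54.0, 68.0]]
centre mm [2.3 1.4] corners [[-50.0, -69.0], [-53.0, 67.0], [54.0, 73.0], [59.0, -65.0]]
centre mm [ 0.8 -0.9] corners [[74.0, 89.0], [76.0, -90.0], [-73.0, -89.0], [-74.0, 87.0]]
pan far (np.float32(82.2), array([ 0.6224, -0.0999], dtype=float32), np.float64(1.41)) (np.float32(82.49), array([ 0.6213, -0.1085], dtype=float32), np.float64(0.96)) (np.float32(82.49), array([ 0.6292, -0.1063], dtype=float32), np.float64(0.95))
0.07469246435183341
0.07478492288228093
0.08230756926437094
```

The two views put the parcel 2–3 mm from the pan centre with its top at the flat height. The pan's top matches 84 mm, so it is seated. The loose things look unmoved, so I'm handing in.

Run:
```python
from station import ctrl
print(ctrl.finish_job())
```

```text
the job is handed in; nothing more can be done
None
```

I turned the pan about 38° counter-clockwise, pushing one edge with the shut fingers, until its key dropped into the groove. I then slid the parcel off the shelf onto the pan with the half-open fingers, re-aiming twice on the way. The job was handed in at about 20 s, with the arm up and clear of everything.

**Last checks:**
- **Pan:** its far edge in the two camera views agrees to 0.1 mm if the top is at 84 mm, and disagrees by about 8 mm at 95 mm. So it is seated, within about 0.5° of the groove.
- **Parcel:** its centre is about 3 mm from the pan's centre in both views. It lies flat, about 2° off the scale's axis, and its nearest edge is about 45 mm from the shelf.
- **Forces:** the readings at the end of each move stayed under 5 N.
- **Other things:** the stamp, tin and wheel look unmoved in the pictures. I did not measure them again, and the mug and envelopes were outside the last crops, though the arm never came near them at table height.

**Disagreed:** the first scene pictures after the turn showed a light striped line under the pan's edge, which I took for a gap. The height check showed the pan already down, so I put the line down to a rendering effect. Midway through the slide, one measurement put the parcel 15 mm off to the side, which was probably a few mm too much; the later views corrected it.

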